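Hold the sample plate flush on the tilted light panel

TASK

Raise the light panel by its orange tab to 30 degrees (the green mark on its side scale) and let go of it there. Then pick up the plate with the yellow-green wells by its fin, tilt it to the panel's slope and press it gently and flush, square and centred, against the lit window, and finish while still holding it there; do not disturb the blue-welled plate, the bottle or the tip box.

Things in the scene. Friction and masses are not known exactly. Their poses are not given: they have to be found in the camera images.
- viewer: White base of the light panel, 200 x 200 x 28 mm, fixed to the bench. Origin: centre of its underside. x points from the hinge side (nearest the robot) to the far side, y to the left, z up. An arc scale stands on its +y side (91 mm from the centre line, 150 mm radius about the hinge, up to 150 mm above the bench) with a green mark that the panel's side edge (mid-thickness) points at when raised to 30 degrees.
- panel (a joint): Angle of the panel, rad: 0 lying level, grows as its far edge is raised, stop at 1.2; 30 degrees = 0.524. The hinge is stiff (friction about 2 N m, so about 14 N at the tab to raise it) and the panel stays where it is left; a push of over about 20 N on the window makes it sink.
- panel_hinge (a point): On the hinge line at the panel's near edge, 36 mm above the bench, midway across. Axes turn with the panel: x up the slope, y along the hinge line, z out of the lit face.
- panel_window (a point): Centre of the pale lit window (110 x 110 mm, level with the frame round it) on the upper face of the dark panel (190 x 160 x 12 mm). It lies 75 mm up the panel from the hinge line and 6 mm above it. x up the slope, y along the hinge line, z out of the face. When raised, the face looks towards the robot's side.
- panel_tab (a point): Grip point on the orange tab that stands on the panel near its far edge: 24 mm along x, 12 mm thick along y, 36 mm tall above the face. The point is 26 mm above the panel's face, 10 mm under the tab's top; it lies 165 mm up the panel from the hinge line and 32 mm above it (along panel z). Axes as the panel's. Pinch it across y.
- sample: Loose clear plate with six yellow-green wells, 90 (x) x 64 (y) x 10 mm, about 0.12 kg, with an upright black fin at its middle: 36 mm along x, 10 mm thick along y, from 10 to 48 mm above the underside. Origin: centre of the flat underside; z up out of the wells. It looks the same turned by half a turn. Pinch the fin across y. It goes on the window with its long side (x) up the slope, either way round.
- blue_plate: Bystander: same plate and fin, but with blue wells. Origin: centre of the underside.
- bottle: Bystander: amber bottle with blue cap, 60 mm across, 130 mm tall. Origin: centre of the underside.
- tip_box: Bystander: blue box of pipette tips, 85 x 120 x 61 mm. Origin: centre of the underside.
There are look-alikes about, which are no part of the job. Leave any pink or red look-alike of the sample alone.

How it is judged:
On the way, in this order (a step that is already met when the one before it is completed fails the run):
1. the panel stands at 30 degrees (within 5) by itself, at rest, the fingers off it and the sample plate not touching it (value of joint panel between 0.436 and 0.611 rad and velocity of joint panel between -0.03 and 0.03 rad/s and contact force between each of the arm, the fingers and viewer below 0.3 N and contact force between sample and viewer below 0.1 N), for 0.2 s.
2. the sample plate is carried by the fingers, clear of the bench and of the panel (height (world z) of sample above 0.03 m and contact force between the fingers and sample above 1 N and contact force between sample and viewer below 0.1 N), for 0.2 s.
At the end, for the whole second after the job is handed in: Panel at 30 degrees (within 6); sample plate held by the fingers flush on the window (0.05 rad, 3 mm), square within 0.17 rad, centred within 15 mm up the slope and 20 mm across, at rest, pressed with over 2.5 N (more than its weight gives); bystanders within 20 mm of where they stood (value of joint panel between 0.42 and 0.628 rad and angle between the z axis of sample and the z axis of panel_window, either way round below 0.05 rad and angle between sample's own z axis and vertical below 1 rad and angle between the x axis of sample and the x axis of panel_window, either way round below 0.17 rad and z of sample in the frame of panel_window between -0.003 and 0.003 m and x of sample in the frame of panel_window between -0.015 and 0.015 m and y of sample in the frame of panel_window between -0.02 and 0.02 m and contact force between sample and viewer above 2.5 N and contact force between the fingers and sample above 2 N and linear speed of sample below 0.02 m/s and distance of each of blue_plate, bottle, tip_box from where it was at the start of the episode below 0.02 m); the arm keeps its last pose, push and grip.
It fails at once if the plate is pressed on the panel with more than 35 N (contact force between sample and viewer above 35 N).
It fails at once if a bystander is moved more than 20 mm (distance of any of blue_plate, bottle, tip_box from where it was at the start of the episode above 0.02 m).
It also fails if it takes over 59 s, if anything falls off the work surface, if the arm or the gripper's body presses on something with over 40 N, if the wrist force passes 120 N, or if a joint passes its speed limit or range.

ROBOT

A 6-joint arm with a two-finger parallel gripper is mounted at the origin on the work surface. World frame = base frame: x ahead of the robot, y to its left, z up, the work surface at z = 0. Lengths are in m, angles in rad, forces in N, time in s.
With the tool pointing down it reaches from about 0.225 to 0.875 m from the base axis. Payload 3.4 kg.
Tool frame: the origin (TCP) lies between the finger pads; the fingertips stand 25 mm ahead of it and the grasp point (between the pads) lies 6 mm ahead of it (manip.tips_ahead is the distance from the TCP to the fingertips, in m); z points along the fingers, x is the direction in which the jaws open and shut, and the axes are right-handed (so a half turn about z gives the same grasp; the last joint's range is limited). The gripper opens to 85 mm and grips with 20 to 120 N. Pads are 22 mm wide; open, the fingers measure 114 mm over their backs; the gripper's body (76 mm by 85 mm) begins 54 mm behind the grasp point. The pads swing forward as they close: fully open they stand 13 mm farther back than shut.
Start: joints at [1.105, 0.276, 1.505, -0, 1.361, -0.121], TCP at [0.194, 0.541, 0.256] pointing down, gripper open.
Joint ranges: [-2.89, 2.89], [-0.75, 2.08], [0.22, 2.7], [-1.18, 4.32], [0.11, 2.71], [-2.7, 2.7]. Speed limits (rad/s): [2.57, 2.57, 3.14, 3.14, 3.14, 3.14].

INTERFACE

Orientations are given as a unit quaternion [w, x, y, z].
In Python, from rig import manip gives the robot as it stands. The module is installed in compiled form; this text tells all that it offers.
- The arm moves only by the tool send_rows, never from a script. Its argument "plan" is a list of rows, each an object with "linear": the shift along the tool's x, y, z in m, a list of three; "delta_rot": the turn, a rotation vector about the tool's x, y, z in degrees, a list of three; "fingers": the finger opening in m, from 0 to 0.0854. A call has 1 to 12 rows; each row shifts and turns the pose as measured when the row begins, along the tool's axes as they then stand; what a row does not reach is not made up. A row lasts 1/12 s, in which the tool goes at most 41.7 mm and 7.16 degrees, less where a joint would pass 70% of its speed; a pose out of reach is approached as far as the arm can. A call with a gripper value outside its range is refused whole. The fingers move at their own pace and stop on an object; "force" is the grip in N (left out, the last holds). Time passes only in rows, so rows that do not move let the fingers close. It gives the time, the measured TCP pose, the force and the opening at its end, in the units of the state.
- manip.get_state(): the state, without advancing time (a new reading comes with each control period).
- manip.get_image(name): name is "scene" or "top" or "wrist"; returns the picture (384x512x3 uint8, red, green, blue); there is no depth.
- manip.camera_info(name): a dict with "K" (3x3 intrinsics, pixels), "rvec" (rotation vector, rad) and "tvec" (3), from world to camera coordinates, as OpenCV has them. Camera axes: x right, y down, z forward; pixel columns grow to the right and rows downward; lengths in m; the calibration is good to about 2 mm. A picture is of the moment at which its call begins: read the wrist's pose just before it. camera_info takes no time and is no camera call; for the wrist camera it gives the pose at the moment of the call.
- manip.sign_off(): hands the job in, once; it reports no verdict.
Trained networks look in the newest picture that a camera, given by its name, has taken for a name from the list of things; names that differ only in an ending like _2 or _b are one class to them, and where a whole thing is asked for, a point or a joint stands for the part that bears it (a point fixed in the world has none). Each returns a list of dicts, best first, with "p" (0 to 1); they miss things now and then, are a little off and sometimes report something else, mostly with a low value. They report only what shows in the picture. A call takes as long as a camera call. They do not tell look-alikes from the thing itself.
- manip.find_in(thing, camera): "extent" ([left, top, right, bottom] in pixels, round what is visible of it).
- manip.masks_of(thing, camera): "pixels" (384x512 bool, what is visible of it) and "extent" ([left, top, right, bottom] in pixels, round what is visible of it).
The state is a dict: "clock": time; "qpos": joint angles; "qd": joint speeds; "effort": joint torques, N m; "position": TCP position; "ee_rot": TCP orientation; "contact_force": force on the tool from outside, world axes, zero at the start; "moment": the same for the moment, N m; "width": finger opening in m.
Only numpy, scipy, OpenCV 4.12 (cv2) and the standard library are available. Lean on these libraries where they do the work, as an engineer would, in place of code of your own. Each camera call takes 0.05 s, during which the arm holds its last target. There are 200 camera calls.

## Working session

There is one attempt and no reset: what is moved stays moved. The work goes in short steps, Python scripts to look and compute and a tool call to move; the robot and the scene stay as the last step left them, time stands still between calls to the robot, and variables do not carry over. Pictures are saved under pics/ and viewed, about 8 in all and at most 12, crops included, and the job is handed in when it is done.

Besides the shell and the picture viewer there is one more tool, called by a JSON object that holds its "api" and its "payload", one argument or row to a line. send_rows: Moves the arm, as the interface text tells. Its arguments: {"type":"object","properties":{"plan":{"type":"array","items":{"type":"object","properties":{"linear":{"type":"array","items":{"type":"number"}},"delta_rot":{"type":"array","items":{"type":"number"}},"fingers":{"type":"number"}}}},"force":{"type":"number"}},"required":["plan"]}

```bash
mkdir -p pics; cat > h.py <<'E'
import numpy as np, cv2
from rig import manip
from scipy.spatial.transform import Rotation as R
def cam(n):
    c=manip.camera_info(n); return np.array(c["K"]),cv2.Rodrigues(np.array(c["rvec"]))[0],np.array(c["tvec"]).ravel()
def ray(n,uv,z,c=None):
    K,Rm,t=c or cam(n); d=Rm.T@np.linalg.inv(K)@np.array([uv[0],uv[1],1.]); o=-Rm.T@t
    return o+d*(z-o[2])/d[2]
def proj(n,P,c=None):
    K,Rm,t=c or cam(n); p=K@(Rm@np.array(P).T+t[:,None]); return (p[:2]/p[2]).T
def tool():
    s=manip.get_state(); q=s["ee_rot"]; return np.array(s["position"]),R.from_quat([q[1],q[2],q[3],q[0]]).as_matrix(),s
def save(im,f): cv2.imwrite("pics/"+f,cv2.cvtColor(im,cv2.COLOR_RGB2BGR))
E
python3 - <<'E'
from h import *
a=manip.get_image("top"); 
for n in ["viewer","panel","panel_tab","panel_window","sample","blue_plate","bottle","tip_box"]:
    for d in manip.masks_of(n,"top")[:4]:
        m=d["pixels"].astype(np.uint8); r=cv2.minAreaRect(np.argwhere(m)[:,::-1].astype(np.float32)) if m.any() else None
        z={"panel_tab":.06,"viewer":.028,"panel":.042,"panel_window":.042,"sample":.01,"blue_plate":.01}.get(n,0.05)
        print(n,round(d["p"],2),d["extent"],r, ray("top",r[0],z).round(3) if r else'')
b=manip.get_image("scene")
save(a,"top.png");save(b,"scene.png")
K,Rm,t=cam("top");print(K,Rm,-Rm.T@t); print(manip.get_state())
E
```

```text
viewer 0.9 [206.2, 169.4, 281.0, 241.8] ((241.62200927734375, 204.42303466796875), (64.56365203857422, 64.86756134033203), 78.31063079833984) [0.534 0.168 0.028]
panel 0.78 [212.9, 173.1, 273.6, 237.8] ((242.0576934814453, 204.2884521484375), (59.81541442871094, 51.382423400878906), 78.69007110595703) [0.533 0.166 0.042]
panel_tab 0.81 [213.7, 171.5, 273.3, 236.5] ((241.75, 204.24998474121094), (60.01152801513672, 51.97077178955078), 78.69007110595703) [0.532 0.166 0.06 ]
panel_window 0.87 [211.9, 170.7, 272.3, 239.5] ((242.6733856201172, 204.07594299316406), (59.82305145263672, 51.75567626953125), 78.95905303955078) [0.534 0.164 0.042]
sample 0.86 [369.0, 230.5, 390.4, 265.1] ((377.7195129394531, 246.52438354492188), (21.644580841064453, 29.374788284301758), 6.340191841125488) [ 0.403 -0.265  0.01 ]
sample 0.69 [326.0, 217.1, 351.4, 250.0] ((336.6756896972656, 233.44593811035156), (20.54987335205078, 28.27662467956543), 9.462323188781738) [ 0.444 -0.135  0.01 ]
sample 0.64 [317.6, 172.1, 338.7, 205.1] ((326.0000305175781, 190.0), (20.23857307434082, 27.828041076660156), 18.434947967
[... 1047 characters left out ...]
[0.37770739 0.0861684  1.48220401]
{'clock': 0.5, 'qpos': array([ 1.10498671e+00,  2.75937728e-01,  1.50492206e+00,  1.74517423e-05,
        1.36072408e+00, -1.20981169e-01]), 'qd': array([ 0.00033441, -0.0005902 , -0.00192715,  0.00014109, -0.00053643,
        0.00106221]), 'effort': array([-1.93221465e-03, -4.16257703e+01, -2.45876688e+01, -1.41591477e-04,
        1.44268466e-03,  8.37150509e-06]), 'position': array([0.1943673 , 0.54117077, 0.25629767]), 'ee_rot': array([-9.59591150e-06,  8.17936016e-01,  5.75309199e-01, -1.61564846e-07]), 'contact_force': array([ 0.04085475,  0.55063406, -0.58133234]), 'moment': array([-0.0461417 , -0.00427075, -0.01805346]), 'width': 0.08541831466629582}
```

View pics/top.png

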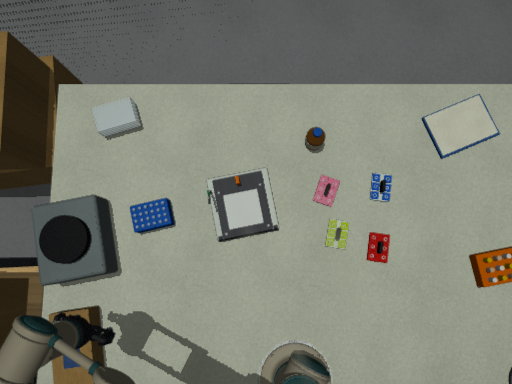

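View pics/scene.png

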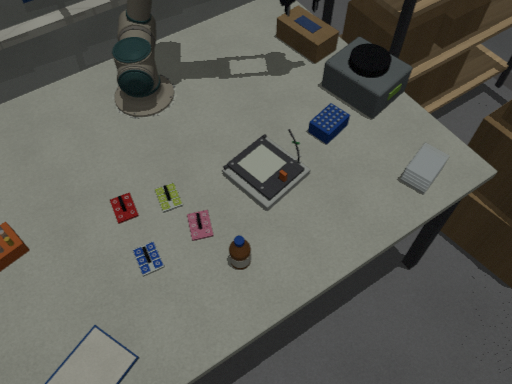

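Top view: the viewer is at (241,204) with its tab at (238,181). The sample, the yellow-green plate, is at (338,234); pink, red and blue look-alikes are at (327,190), (378,247) and (381,186). Bottle is at (315,138) and tip box at (152,215). The scene view agrees.

```bash
python3 - <<'E'
from h import *
im=cv2.imread("pics/top.png"); hsv=cv2.cvtColor(im,cv2.COLOR_BGR2HSV)
def blob(mask,box,z,n):
    m=np.zeros(mask.shape,np.uint8); x0,y0,x1,y1=box; m[y0:y1,x0:x1]=mask[y0:y1,x0:x1]
    p=np.argwhere(m>0)[:,::-1].astype(np.float32)
    W=np.array([ray("top",q,z)[:2] for q in p]).astype(np.float32)
    r=cv2.minAreaRect(W*1000); print(n,len(p),W.mean(0).round(4),r); return W.mean(0)
t=blob(cv2.inRange(hsv,(5,150,80),(20,255,255)),(228,170,250,192),.07,"tab")
w=blob(cv2.inRange(hsv,(0,0,170),(180,60,255)),(222,186,266,230),.042,"window")
blob(cv2.inRange(hsv,(25,70,60),(45,255,255)),(322,215,355,252),.01,"sample")
blob(cv2.inRange(hsv,(0,0,0),(180,255,60)),(328,222,348,246),.045,"fin")
d=t-w; print(np.degrees(np.arctan2(d[1],d[0])),np.linalg.norm(d))
p,Rt,s=tool(); K,Rm,tv=cam("wrist"); print(K[0,0],(Rt.T@(-Rm.T@tv-p)).round(4)); print((Rt.T@Rm.T).round(3))
E
```

```text
tab 31 [0.6086 0.182 ] ((608.4395141601562, 182.08950805664062), (23.673585891723633, 11.646149635314941), 11.849347114562988)
window 1144 [0.5195 0.1634] ((524.3810424804688, 149.49618530273438), (110.1522216796875, 136.25277709960938), 11.673412322998047)
sample 389 [ 0.444  -0.1359] ((444.1236877441406, -136.0020751953125), (62.7442626953125, 84.24559020996094), 80.0781021118164)Traceback (most recent call last):
  File "<stdin>", line 11, in <module>
  File "<stdin>", line 7, in blob
cv2.error: OpenCV(4.12.0) /io/opencv/modules/imgproc/src/convhull.cpp:143: error: (-215:Assertion failed) total >= 0 && (depth == CV_32F || depth == CV_32S) in function 'convexHull'
```

{"api": "send_rows", "payload": {
  "plan": [
    {"linear": [-0.0141, 0.0366, 0]},
    {"linear": [-0.0141, 0.0366, 0]},
    {"linear": [-0.0141, 0.0366, 0]},
    {"linear": [-0.0141, 0.0366, 0]},
    {"linear": [-0.0141, 0.0366, 0]},
    {"linear": [-0.0141, 0.0366, 0]},
    {"linear": [-0.0141, 0.0366, 0]},
    {"linear": [-0.0141, 0.0366, 0]},
    {"linear": [-0.0141, 0.0366, 0]},
    {"linear": [-0.0141, 0.0366, 0]},
    {"linear": [-0.0141, 0.0366, 0]},
    {"linear": [-0.0141, 0.0366, 0]}
  ]
}}

```text
$.plan[0]: bad value
```

{"api": "send_rows", "payload": {
  "plan": [
    {"delta_rot": [0, 0, -6.3]},
    {"delta_rot": [0, 0, -6.3]},
    {"delta_rot": [0, 0, -6.3]},
    {"delta_rot": [0, 0, -6.3]},
    {"delta_rot": [0, 0, -6.3]},
    {"linear": [0, 0, 0]}
  ]
}}

```text
$.plan[0]: bad value
```

```bash
cat >> h.py <<'E'
def goto(P,yawx,tilt=0):
    """shift (tool axes) and turn (deg) to put TCP at P with tool x at yawx deg, tool tilted by tilt deg with the panel"""
    p,Rt,s=tool(); a=np.radians(yawx); X=np.array([np.cos(a),np.sin(a),0]); Z=np.array([0,0,-1.]); Rd=np.c_[X,np.cross(Z,X),Z]
    Rd=R.from_rotvec(-X*np.radians(tilt)).as_matrix()@Rd
    print("clock",round(s["clock"],2),"p",p.round(4),"x",Rt[:,0].round(3),"z",Rt[:,2].round(3),"F",np.round(s["contact_force"],2),"w",round(s["width"],4))
    print("shift",(Rt.T@(np.array(P)-p)).round(4),"turn",np.degrees(R.from_matrix(Rt.T@Rd).as_rotvec()).round(2))
E
python3 - <<'E'
from h import *
goto([.609,.182,.2],101.7)
p,Rt,s=tool(); K,Rm,tv=cam("wrist"); print(K[0,0],(Rt.T@(-Rm.T@tv-p)).round(4)); print((Rt.T@Rm.T).round(3))
save(manip.get_image("wrist"),"w1.png")
E
```

```text
clock 0.5 p [0.1944 0.5412 0.2563] x [0.338 0.941 0.   ] z [-0.  0. -1.] F [ 0.04  0.55 -0.58] w 0.0854
shift [-0.1979  0.5116  0.0563] turn [ -0.    -0.   -31.46]
269.29075132098245 [ 0.0004 -0.0681 -0.1172]
[[ 1.    -0.     0.   ]
 [ 0.     0.963  0.27 ]
 [-0.    -0.27   0.963]]
```

View pics/w1.png

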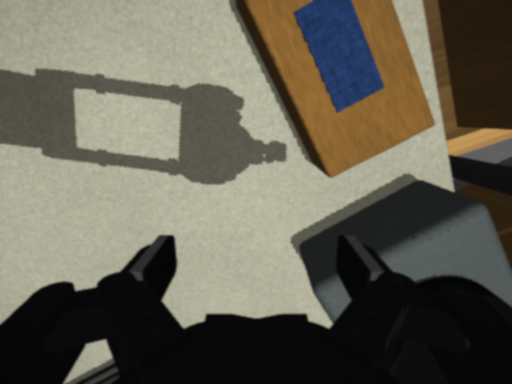

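The moves were refused because every key is required, so this picture still shows the start pose with the fingers at the bottom. Resending with all keys.

{"api": "send_rows", "payload": {
  "plan": [
    {"linear": [-0.0141, 0.0366, 0], "delta_rot": [0, 0, 0], "fingers": 0.085},
    {"linear": [-0.0141, 0.0366, 0], "delta_rot": [0, 0, 0], "fingers": 0.085},
    {"linear": [-0.0141, 0.0366, 0], "delta_rot": [0, 0, 0], "fingers": 0.085},
    {"linear": [-0.0141, 0.0366, 0], "delta_rot": [0, 0, 0], "fingers": 0.085},
    {"linear": [-0.0141, 0.0366, 0], "delta_rot": [0, 0, 0], "fingers": 0.085},
    {"linear": [-0.0141, 0.0366, 0], "delta_rot": [0, 0, 0], "fingers": 0.085},
    {"linear": [-0.0141, 0.0366, 0], "delta_rot": [0, 0, 0], "fingers": 0.085},
    {"linear": [-0.0141, 0.0366, 0], "delta_rot": [0, 0, 0], "fingers": 0.085},
    {"linear": [-0.0141, 0.0366, 0], "delta_rot": [0, 0, 0], "fingers": 0.085},
    {"linear": [-0.0141, 0.0366, 0], "delta_rot": [0, 0, 0], "fingers": 0.085},
    {"linear": [-0.0141, 0.0366, 0], "delta_rot": [0, 0, 0], "fingers": 0.085},
    {"linear": [-0.0141, 0.0366, 0], "delta_rot": [0, 0, 0], "fingers": 0.085}
  ]
}}

```text
clock: 1.55
position: [0.5608, 0.2292, 0.2558]
ee_rot: [-0.003, 0.813, 0.582, 0.003]
contact_force: [0.4, 0.4, 0.2]
width: 0.0849
```

{"api": "send_rows", "payload": {
  "plan": [
    {"linear": [0, 0, 0], "delta_rot": [0, 0, -6.3], "fingers": 0.085},
    {"linear": [0, 0, 0], "delta_rot": [0, 0, -6.3], "fingers": 0.085},
    {"linear": [0, 0, 0], "delta_rot": [0, 0, -6.3], "fingers": 0.085},
    {"linear": [0, 0, 0], "delta_rot": [0, 0, -6.3], "fingers": 0.085},
    {"linear": [0, 0, 0], "delta_rot": [0, 0, -6.3], "fingers": 0.085},
    {"linear": [0, 0, 0], "delta_rot": [0, 0, 0], "fingers": 0.085}
  ]
}}

```text
clock: 2.05
position: [0.571, 0.2191, 0.2541]
ee_rot: [0.001, 0.62, 0.784, 0.003]
contact_force: [0.8, 0.1, -0.2]
width: 0.0846
```

```bash
python3 - <<'E'
from h import *
goto([.609,.182,.2],101.7)
E
```

```text
clock 2.05 p [0.571  0.2191 0.2541] x [-0.23   0.973  0.003] z [ 0.005  0.005 -1.   ] F [ 0.8   0.11 -0.23] w 0.0846
shift [-0.0451  0.0281  0.0542] turn [ 0.33 -0.19  1.62]
```

{"api": "send_rows", "payload": {
  "plan": [
    {"linear": [-0.022, 0.014, 0.027], "delta_rot": [0.3, -0.2, 1.6], "fingers": 0.085},
    {"linear": [-0.022, 0.014, 0.027], "delta_rot": [0, 0, 0], "fingers": 0.085},
    {"linear": [0, 0, 0], "delta_rot": [0, 0, 0], "fingers": 0.085}
  ]
}}

```text
clock: 2.3
position: [0.6099, 0.1831, 0.2016]
ee_rot: [0.002, 0.634, 0.774, 0.003]
contact_force: [0.5, -0.3, -1.0]
width: 0.0845
```

```bash
python3 - <<'E'
from h import *
goto([.609,.182,.2],101.7)
c=cam("wrist"); im=manip.get_image("wrist"); save(im,"w2.png")
hsv=cv2.cvtColor(im,cv2.COLOR_RGB2HSV)
m=cv2.inRange(hsv,(3,150,80),(22,255,255)); p=np.argwhere(m>0)[:,::-1].astype(np.float32); print(len(p),cv2.minAreaRect(p))
for d in manip.masks_of("panel_window","wrist")[:2]: print(d["p"],d["extent"])
np.save("c.npy",np.hstack([c[0],c[1],c[2][:,None]]))
def V(x,y,z,o,yaw):
    a=np.radians(yaw);return [o[0]+np.cos(a)*x-np.sin(a)*y,o[1]+np.sin(a)*x+np.cos(a)*y,z]
# hinge from tab guess
a=np.radians(11.7); o=np.array([.6086,.182])-.165*np.array([np.cos(a),np.sin(a)])
P=[V(75+sx*55,sy*55,0,[0,0],0) for sx,sy in((-1,-1),(-1,1),(1,1),(1,-1))]
print("window corners pred",proj("wrist",[V(q[0]/1e3,q[1]/1e3,.042,o,11.7) for q in P],c).round(1).tolist())
print("tab top pred",proj("wrist",[V(.165+sx*.012,sy*.006,.078,o,11.7) for sx,sy in((-1,-1),(-1,1),(1,1),(1,-1))],c).round(1).tolist())
E
```

```text
clock 2.3 p [0.6099 0.1831 0.2016] x [-0.197  0.98   0.001] z [ 0.007  0.002 -1.   ] F [ 0.46 -0.32 -0.98] w 0.0845
shift [-0.0009 -0.0011  0.0016] turn [ 0.43 -0.03 -0.35]
252 ((254.5, 189.5), (23.0, 11.0), 90.0)
0.73 [163.5, 0.0, 342.9, 201.8]
window corners pred [[192.9, 25.8], [314.4, 24.9], [308.6, 147.3], [200.6, 148.0]]
tab top pred [[248.1, 177.6], [261.2, 177.5], [261.2, 202.5], [248.4, 202.6]]
```

View pics/w2.png

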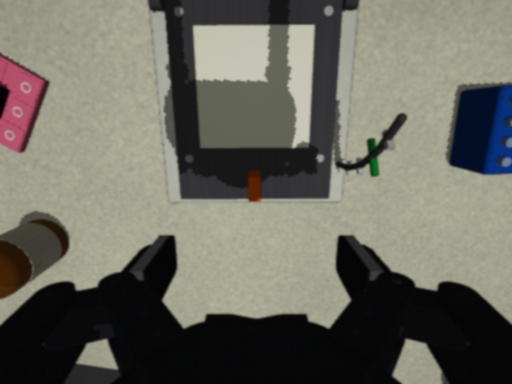

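The wrist view matches the prediction within 1–2 px: window corners at (193,24), (314,25), (308,148) and (200,149), tab at (254,189). Descending on the tab.

{"api": "send_rows", "payload": {
  "plan": [
    {"linear": [-0.001, -0.001, 0.035], "delta_rot": [0.4, 0, -0.3], "fingers": 0.05},
    {"linear": [0, 0, 0.035], "delta_rot": [0, 0, 0], "fingers": 0.05},
    {"linear": [0, 0, 0.035], "delta_rot": [0, 0, 0], "fingers": 0.05},
    {"linear": [0, 0, 0.018], "delta_rot": [0, 0, 0], "fingers": 0.05},
    {"linear": [0, 0, 0], "delta_rot": [0, 0, 0], "fingers": 0.05}
  ]
}}

```text
clock: 2.82
position: [0.6131, 0.1908, 0.0887]
ee_rot: [0.004, 0.633, 0.774, 0.01]
contact_force: [-0.8, -0.5, -0.7]
width: 0.05
```

```bash
python3 - <<'E'
from h import *
goto([.6086,.182,.074],101.7)
E
```

```text
clock 2.82 p [0.6131 0.1908 0.0887] x [-0.198  0.98   0.006] z [ 0.02   0.011 -1.   ] F [-0.82 -0.51 -0.66] w 0.05
shift [-0.0078 -0.0065  0.0145] turn [ 1.24 -0.37 -0.26]
```

{"api": "send_rows", "payload": {
  "plan": [
    {"linear": [-0.008, -0.0065, 0], "delta_rot": [1.2, -0.4, -0.3], "fingers": 0.05},
    {"linear": [0, 0, 0.014], "delta_rot": [0, 0, 0], "fingers": 0.05},
    {"linear": [0, 0, 0], "delta_rot": [0, 0, 0], "fingers": 0.05}
  ]
}}

```text
clock: 3.07
position: [0.6086, 0.1829, 0.079]
ee_rot: [0.001, 0.631, 0.776, 0.001]
contact_force: [-0.4, -1.2, -1.2]
width: 0.0499
```

```bash
python3 - <<'E'
from h import *
goto([.6086,.182,.074],101.7)
E
```

```text
clock 3.07 p [0.6086 0.1829 0.079 ] x [-0.205  0.979 -0.001] z [ 0.003 -0.001 -1.   ] F [-0.36 -1.17 -1.24] w 0.0499
shift [-0.0009 -0.0002  0.005 ] turn [0.15 0.07 0.1 ]
```

{"api": "send_rows", "payload": {
  "plan": [
    {"linear": [-0.001, 0, 0.005], "delta_rot": [0, 0, 0], "fingers": 0.03},
    {"linear": [0, 0, 0], "delta_rot": [0, 0, 0], "fingers": 0},
    {"linear": [0, 0, 0], "delta_rot": [0, 0, 0], "fingers": 0},
    {"linear": [0, 0, 0], "delta_rot": [0, 0, 0], "fingers": 0},
    {"linear": [0, 0, 0], "delta_rot": [0, 0, 0], "fingers": 0},
    {"linear": [0, 0, 0], "delta_rot": [0, 0, 0], "fingers": 0},
    {"linear": [0, 0, 0], "delta_rot": [0, 0, 0], "fingers": 0}
  ],
  "force": 70
}}

```text
clock: 3.65
position: [0.6116, 0.1819, 0.0802]
ee_rot: [0.004, 0.631, 0.776, 0.004]
contact_force: [0.1, -0.7, -3.5]
width: 0.0104
```

```bash
cat >> h.py <<'E'
YAW=11.7; a_=np.radians(YAW); UX=np.array([np.cos(a_),np.sin(a_),0]); UY=np.array([-np.sin(a_),np.cos(a_),0]); UZ=np.array([0,0,1.])
H=np.array([.6086,.182,0])-.165*UX+.036*UZ
def pan(th,x,y,z):
    "world point of panel coords at angle th (deg)"
    t=np.radians(th); ex=np.cos(t)*UX+np.sin(t)*UZ; ez=-np.sin(t)*UX+np.cos(t)*UZ
    return H+x*ex+y*UY+z*ez
E
python3 - <<'E'
from h import *
p,Rt,s=tool()
q=p-H; print("angle of TCP about hinge",np.degrees(np.arctan2(q[2],q@UX)),np.hypot(q[2],q@UX))
for th in (0,10,20,30): goto(pan(th,.165,0,.038),101.7,th)
E
```

```text
angle of TCP about hinge 14.731990639335331 0.17366098180074804
clock 3.65 p [0.6116 0.1819 0.0802] x [-0.203  0.979 -0.002] z [ 0.011  0.    -1.   ] F [ 0.14 -0.74 -3.46] w 0.0104
shift [ 0.0008 -0.003   0.0061] turn [0.63 0.11 0.03]
clock 3.65 p [0.6116 0.1819 0.0802] x [-0.203  0.979 -0.002] z [ 0.011  0.    -1.   ] F [ 0.14 -0.74 -3.46] w 0.0104
shift [ 0.0007 -0.0118 -0.022 ] turn [-9.37  0.11  0.04]
clock 3.65 p [0.6116 0.1819 0.0802] x [-0.203  0.979 -0.002] z [ 0.011  0.    -1.   ] F [ 0.14 -0.74 -3.46] w 0.0104
shift [ 0.0007 -0.0254 -0.0483] turn [-19.37   0.1    0.05]
clock 3.65 p [0.6116 0.1819 0.0802] x [-0.203  0.979 -0.002] z [ 0.011  0.    -1.   ] F [ 0.14 -0.74 -3.46] w 0.0104
shift [ 0.0006 -0.0433 -0.0717] turn [-29.37   0.1    0.06]
```

Grip is about 6 mm high, so I'll reopen, go lower and re-grip.

{"api": "send_rows", "payload": {
  "plan": [
    {"linear": [0, 0, 0], "delta_rot": [0, 0, 0], "fingers": 0.035},
    {"linear": [0, 0, 0], "delta_rot": [0.6, 0, 0], "fingers": 0.035},
    {"linear": [0, -0.003, 0.006], "delta_rot": [0, 0, 0], "fingers": 0.035},
    {"linear": [0, 0, 0.002], "delta_rot": [0, 0, 0], "fingers": 0.035},
    {"linear": [0, 0, 0.002], "delta_rot": [0, 0, 0], "fingers": 0.035}
  ]
}}

```text
clock: 4.07
position: [0.6099, 0.1819, 0.072]
ee_rot: [0.002, 0.631, 0.776, 0.001]
contact_force: [-0.8, -0.2, 0.2]
width: 0.0354
```

```bash
python3 - <<'E'
from h import *
goto(pan(0,.165,0,.038),101.7)
E
```

```text
clock 4.07 p [0.6099 0.1819 0.072 ] x [-0.204  0.979 -0.002] z [ 0.004 -0.001 -1.   ] F [-0.79 -0.16  0.22] w 0.0354
shift [ 0.0004 -0.0013 -0.002 ] turn [0.22 0.1  0.06]
```

{"api": "send_rows", "payload": {
  "plan": [
    {"linear": [0, -0.001, 0], "delta_rot": [0, 0, 0], "fingers": 0},
    {"linear": [0, 0, 0], "delta_rot": [0, 0, 0], "fingers": 0},
    {"linear": [0, 0, 0], "delta_rot": [0, 0, 0], "fingers": 0},
    {"linear": [0, 0, 0], "delta_rot": [0, 0, 0], "fingers": 0},
    {"linear": [0, 0, 0], "delta_rot": [0, 0, 0], "fingers": 0}
  ]
}}

```text
clock: 4.48
position: [0.6085, 0.1812, 0.0715]
ee_rot: [0.002, 0.631, 0.776, 0.0]
contact_force: [0.2, -0.3, -0.1]
width: 0.0116
```

```bash
python3 - <<'E'
from h import *
for th in (0,10): goto(pan(th,.165,0,.038),101.7,th)
E
```

```text
clock 4.48 p [0.6085 0.1812 0.0715] x [-0.203  0.979 -0.002] z [ 0.003 -0.002 -1.   ] F [ 0.16 -0.27 -0.07] w 0.0116
shift [ 0.0008  0.0002 -0.0025] turn [0.16 0.14 0.04]
clock 4.48 p [0.6085 0.1812 0.0715] x [-0.203  0.979 -0.002] z [ 0.003 -0.002 -1.   ] F [ 0.16 -0.27 -0.07] w 0.0116
shift [ 0.0007 -0.0088 -0.0306] turn [-9.84  0.13  0.05]
```

{"api": "send_rows", "payload": {
  "plan": [
    {"linear": [0, -0.0019, -0.0086], "delta_rot": [-3, 0, 0], "fingers": 0},
    {"linear": [0, -0.0019, -0.0086], "delta_rot": [-3, 0, 0], "fingers": 0},
    {"linear": [0, -0.0019, -0.0086], "delta_rot": [-3, 0, 0], "fingers": 0},
    {"linear": [0, -0.0019, -0.0086], "delta_rot": [-3, 0, 0], "fingers": 0},
    {"linear": [0, -0.0019, -0.0086], "delta_rot": [-3, 0, 0], "fingers": 0}
  ]
}}

```text
clock: 4.9
position: [0.5972, 0.1788, 0.1059]
ee_rot: [0.085, 0.626, 0.768, 0.104]
contact_force: [7.0, 1.9, -8.5]
width: 0.011
```

```bash
cat >> h.py <<'E'
def ang():
    p,Rt,s=tool(); q=p-H; print("panel angle by TCP",np.degrees(np.arctan2(q[2],q@UX)-np.arctan2(.0355,.165)).round(2),"r",np.hypot(q[2],q@UX).round(4),"y",(q@UY).round(4))
E
python3 - <<'E'
from h import *
ang()
for th in (15,30): goto(pan(th,.165,0,.0355),101.7,th)
E
```

```text
panel angle by TCP 12.38 r 0.1684 y -0.0008
clock 4.9 p [0.5972 0.1788 0.1059] x [-0.202  0.979 -0.001] z [ 0.26   0.053 -0.964] F [ 7.01  1.9  -8.5 ] w 0.011
shift [ 0.0008 -0.001  -0.0077] turn [ 0.41  0.07 -0.03]
clock 4.9 p [0.5972 0.1788 0.1059] x [-0.202  0.979 -0.001] z [ 0.26   0.053 -0.964] F [ 7.01  1.9  -8.5 ] w 0.011
shift [ 0.0007 -0.0155 -0.0493] turn [-14.59   0.07  -0.02]
```

{"api": "send_rows", "payload": {
  "plan": [
    {"linear": [0, -0.0019, -0.0086], "delta_rot": [-2.4, 0, 0], "fingers": 0},
    {"linear": [0, -0.0019, -0.0086], "delta_rot": [-2.4, 0, 0], "fingers": 0},
    {"linear": [0, -0.0019, -0.0086], "delta_rot": [-2.4, 0, 0], "fingers": 0},
    {"linear": [0, -0.0019, -0.0086], "delta_rot": [-2.4, 0, 0], "fingers": 0},
    {"linear": [0, -0.0019, -0.0086], "delta_rot": [-2.4, 0, 0], "fingers": 0},
    {"linear": [0, -0.0019, -0.0086], "delta_rot": [-2.4, 0, 0], "fingers": 0},
    {"linear": [0, 0, 0], "delta_rot": [0, 0, 0], "fingers": 0}
  ]
}}

```text
clock: 5.48
position: [0.5712, 0.1735, 0.1472]
ee_rot: [0.169, 0.609, 0.747, 0.207]
contact_force: [-3.9, -1.7, 3.8]
width: 0.0112
```

```bash
python3 - <<'E'
from h import *
ang()
for th in (30,): goto(pan(th,.165,0,.0355),101.7,th)
E
```

```text
panel angle by TCP 29.14 r 0.1686 y -0.0007
clock 5.48 p [0.5712 0.1735 0.1472] x [-0.201  0.98  -0.001] z [ 0.504  0.103 -0.858] F [-3.87 -1.68  3.79] w 0.0112
shift [ 0.0007 -0.0003 -0.0025] turn [ 0.95  0.08 -0.07]
```

{"api": "send_rows", "payload": {
  "plan": [
    {"linear": [0, 0, 0], "delta_rot": [0, 0, 0], "fingers": 0.05},
    {"linear": [0, 0, 0], "delta_rot": [0, 0, 0], "fingers": 0.05},
    {"linear": [0, 0, 0], "delta_rot": [0, 0, 0], "fingers": 0.05},
    {"linear": [0, 0, 0], "delta_rot": [0, 0, 0], "fingers": 0.05},
    {"linear": [0, 0, -0.02], "delta_rot": [0, 0, 0], "fingers": 0.06},
    {"linear": [0, 0, -0.03], "delta_rot": [0, 0, 0], "fingers": 0.085},
    {"linear": [0, 0, -0.04], "delta_rot": [0, 0, 0], "fingers": 0.085},
    {"linear": [0, 0, -0.04], "delta_rot": [0, 0, 0], "fingers": 0.085},
    {"linear": [0, 0, 0], "delta_rot": [0, 0, 0], "fingers": 0.085}
  ]
}}

```text
clock: 6.23
position: [0.5044, 0.16, 0.2603]
ee_rot: [0.165, 0.61, 0.748, 0.202]
contact_force: [0.9, 0.2, 1.0]
width: 0.0851
```

```bash
python3 - <<'E'
from h import *
goto(pan(30,.165,0,.15),101.7,30)
c=cam("wrist"); im=manip.get_image("wrist"); save(im,"w3.png")
C=[(.02,-.055),(.02,.055),(.13,.055),(.13,-.055)]
for th in (27,30,33): print(th,proj("wrist",[pan(th,x,y,.006) for x,y in C],c).round(1).tolist())
E
```

```text
clock 6.23 p [0.5044 0.16   0.2603] x [-0.202  0.979 -0.   ] z [ 0.493  0.101 -0.864] F [0.93 0.15 1.03] w 0.0851
shift [0.0004 0.0021 0.015 ] turn [ 0.25  0.05 -0.06]
27 [[196.0, 31.5], [316.5, 31.3], [308.9, 151.3], [203.7, 151.4]]
30 [[195.7, 30.8], [316.7, 30.6], [310.2, 152.0], [202.5, 152.1]]
33 [[195.5, 30.1], [317.0, 29.9], [311.5, 152.4], [201.1, 152.5]]
```

View pics/w3.png

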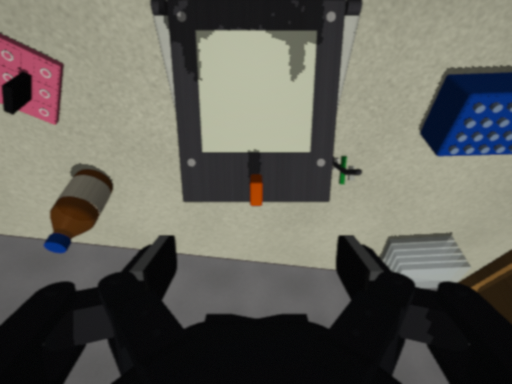

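Window corners are at about (196,30), (316,30), (310,152) and (202,152), which fits 30°. The tab is free and the green mark sits at the panel's side edge. Now going to the sample.

{"api": "send_rows", "payload": {
  "plan": [
    {"linear": [0, 0, 0], "delta_rot": [6, 0, 0], "fingers": 0.085},
    {"linear": [0, 0, 0], "delta_rot": [6, 0, 0], "fingers": 0.085},
    {"linear": [0, 0, 0], "delta_rot": [6, 0, 0], "fingers": 0.085},
    {"linear": [0, 0, 0], "delta_rot": [6, 0, 0], "fingers": 0.085},
    {"linear": [0, 0, 0], "delta_rot": [6, 0, 0], "fingers": 0.085},
    {"linear": [0, 0, 0], "delta_rot": [0, 0, 5.4], "fingers": 0.085},
    {"linear": [0, 0, 0], "delta_rot": [0, 0, 5.4], "fingers": 0.085},
    {"linear": [0, 0, 0], "delta_rot": [0, 0, 5.4], "fingers": 0.085},
    {"linear": [0, 0, 0], "delta_rot": [0, 0, 5.4], "fingers": 0.085}
  ]
}}

```text
clock: 7.03
position: [0.501, 0.1593, 0.2453]
ee_rot: [-0.011, 0.771, 0.637, -0.02]
contact_force: [0.0, 0.2, 0.2]
width: 0.085
```

```bash
python3 - <<'E'
from h import *
goto([.444,-.135,.22],80)
im=cv2.imread("pics/w3.png",0)
E
```

```text
clock 7.03 p [0.501  0.1593 0.2453] x [ 0.188  0.982 -0.018] z [-0.045 -0.009 -0.999] F [0.02 0.16 0.21] w 0.085
shift [-0.2993  0.0008  0.0305] turn [-2.45  0.99 -0.89]
```

{"api": "send_rows", "payload": {
  "plan": [
    {"linear": [-0.037, 0, 0.004], "delta_rot": [-2.4, 1, -0.9], "fingers": 0.085},
    {"linear": [-0.037, 0, 0.004], "delta_rot": [0, 0, 0], "fingers": 0.085},
    {"linear": [-0.037, 0, 0.004], "delta_rot": [0, 0, 0], "fingers": 0.085},
    {"linear": [-0.037, 0, 0.004], "delta_rot": [0, 0, 0], "fingers": 0.085},
    {"linear": [-0.037, 0, 0.004], "delta_rot": [0, 0, 0], "fingers": 0.085},
    {"linear": [-0.037, 0, 0.004], "delta_rot": [0, 0, 0], "fingers": 0.085},
    {"linear": [-0.037, 0, 0.004], "delta_rot": [0, 0, 0], "fingers": 0.085},
    {"linear": [-0.037, 0, 0.004], "delta_rot": [0, 0, 0], "fingers": 0.085},
    {"linear": [0, 0, 0], "delta_rot": [0, 0, 0], "fingers": 0.085}
  ]
}}

```text
clock: 7.78
position: [0.4501, -0.141, 0.1984]
ee_rot: [-0.007, 0.764, 0.645, -0.004]
contact_force: [0.6, -0.9, -0.3]
width: 0.0851
```

```bash
python3 - <<'E'
from h import *
goto([.444,-.135,.22],80)
c=cam("wrist"); im=manip.get_image("wrist"); save(im,"w4.png")
hsv=cv2.cvtColor(im,cv2.COLOR_RGB2HSV); y=cv2.inRange(hsv,(25,70,60),(45,255,255)); 
n,l,st,ce=cv2.connectedComponentsWithStats(cv2.morphologyEx(y,cv2.MORPH_CLOSE,np.ones((7,7))));i=1+np.argmax(st[1:,4]);print(st[i],ce[i])
p=np.argwhere(l==i)[:,::-1]
W=np.array([ray("wrist",q,.01,c)[:2] for q in p],np.float32)*1000; print("plate",cv2.minAreaRect(W))
for d in manip.masks_of("sample","wrist")[:3]:
    q=np.argwhere(d["pixels"])[:,::-1]; W=np.array([ray("wrist",k,.01,c)[:2] for k in q],np.float32)*1000
    print(d["p"],d["extent"],cv2.minAreaRect(W) if len(q) else '')
E
```

```text
clock 7.78 p [ 0.4501 -0.141   0.1984] x [0.167 0.986 0.002] z [-0.015  0.005 -1.   ] F [ 0.64 -0.85 -0.25] w 0.0851
shift [ 0.005  -0.0074 -0.0215] turn [-0.92 -0.14  0.36]
[ 232  138   24   71 1595] [242.94796238 172.77178683]
plate ((440.8677978515625, -152.99029541015625), (27.08586883544922, 82.68562316894531), 79.041259765625)
0.89 [269.4, 238.4, 334.1, 306.8] ((581.9193115234375, -105.00740051269531), (66.49419403076172, 95.2019271850586), 70.10023498535156)
0.77 [229.5, 136.8, 288.9, 215.0] ((443.96807861328125, -136.0944366455078), (63.535343170166016, 89.2712173461914), 80.28926086425781)
0.57 [102.3, 115.1, 174.5, 199.1] ((402.2064208984375, -264.95880126953125), (66.26586151123047, 89.40180206298828), 81.9931411743164)
```

View pics/w4.png

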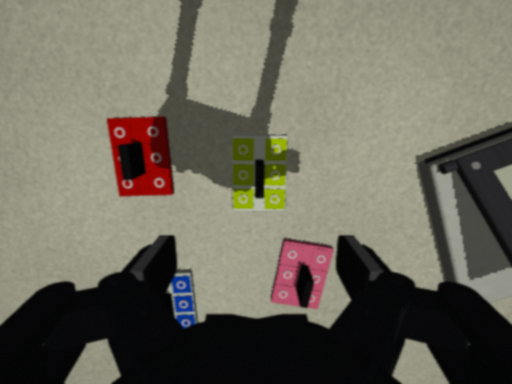

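The plate is at (0.444, -0.136), yaw -9.7°, wells at (260,173). The pink plate at (302,272), red at (140,156) and blue at (184,298) are clear of the jaws. Descending.

{"api": "send_rows", "payload": {
  "plan": [
    {"linear": [0.002, -0.0037, 0.03], "delta_rot": [-0.9, -0.1, 0.2], "fingers": 0.05},
    {"linear": [0.002, -0.0037, 0.03], "delta_rot": [0, 0, 0], "fingers": 0.05},
    {"linear": [0, 0, 0.03], "delta_rot": [0, 0, 0], "fingers": 0.05},
    {"linear": [0, 0, 0.02], "delta_rot": [0, 0, 0], "fingers": 0.05},
    {"linear": [0, 0, 0], "delta_rot": [0, 0, 0], "fingers": 0.05}
  ]
}}

```text
clock: 8.3
position: [0.4475, -0.1258, 0.0854]
ee_rot: [-0.001, 0.764, 0.646, 0.004]
contact_force: [-0.2, 0.1, -0.3]
width: 0.05
```

```bash
python3 - <<'E'
from h import *
goto([.444,-.136,.041],80.2)
E
```

```text
clock 8.3 p [ 0.4475 -0.1258  0.0854] x [0.166 0.986 0.008] z [ 0.006  0.007 -1.   ] F [-0.23  0.08 -0.27] w 0.05
shift [-0.011  -0.002   0.0444] turn [ 0.25 -0.44  0.23]
```

{"api": "send_rows", "payload": {
  "plan": [
    {"linear": [-0.01, -0.002, 0.008], "delta_rot": [0.2, -0.4, 0.2], "fingers": 0.05},
    {"linear": [0, 0, 0.01], "delta_rot": [0, 0, 0], "fingers": 0.05},
    {"linear": [0, 0, 0], "delta_rot": [0, 0, 0], "fingers": 0.05}
  ]
}}

```text
clock: 8.55
position: [0.445, -0.1334, 0.0668]
ee_rot: [-0.0, 0.763, 0.646, 0.0]
contact_force: [-0.1, -0.0, -1.0]
width: 0.05
```

```bash
python3 - <<'E'
from h import *
goto([.444,-.136,.041],80.2)
E
```

```text
clock 8.55 p [ 0.445  -0.1334  0.0668] x [0.164 0.986 0.001] z [-0.     0.001 -1.   ] F [-0.1  -0.   -1.04] w 0.05
shift [-0.0028 -0.0006  0.0258] turn [-0.01 -0.04  0.33]
```

{"api": "send_rows", "payload": {
  "plan": [
    {"linear": [-0.003, 0, 0.01], "delta_rot": [0, 0, 0.3], "fingers": 0.05},
    {"linear": [0, 0, 0.012], "delta_rot": [0, 0, 0], "fingers": 0.05},
    {"linear": [0, 0, 0.003], "delta_rot": [0, 0, 0], "fingers": 0.05},
    {"linear": [0, 0, 0], "delta_rot": [0, 0, 0], "fingers": 0.05}
  ]
}}

```text
clock: 8.88
position: [0.4486, -0.1376, 0.0449]
ee_rot: [0.004, 0.764, 0.645, 0.002]
contact_force: [0.0, -0.7, 0.1]
width: 0.05
```

```bash
python3 - <<'E'
from h import *
goto([.444,-.136,.041],80.2)
E
```

```text
clock 8.88 p [ 0.4486 -0.1376  0.0449] x [ 0.167  0.986 -0.002] z [ 0.007 -0.004 -1.   ] F [ 0.01 -0.68  0.12] w 0.05
shift [ 0.0008 -0.0048  0.0038] turn [0.43 0.14 0.18]
```

{"api": "send_rows", "payload": {
  "plan": [
    {"linear": [0, -0.004, 0.003], "delta_rot": [0.4, 0, 0.2], "fingers": 0.05},
    {"linear": [0, 0, 0.001], "delta_rot": [0, 0, 0], "fingers": 0.03},
    {"linear": [0, 0, 0], "delta_rot": [0, 0, 0], "fingers": 0},
    {"linear": [0, 0, 0], "delta_rot": [0, 0, 0], "fingers": 0},
    {"linear": [0, 0, 0], "delta_rot": [0, 0, 0], "fingers": 0},
    {"linear": [0, 0, 0], "delta_rot": [0, 0, 0], "fingers": 0},
    {"linear": [0, 0, 0], "delta_rot": [0, 0, 0], "fingers": 0}
  ],
  "force": 60
}}

```text
clock: 9.47
position: [0.4465, -0.1377, 0.0441]
ee_rot: [0.004, 0.765, 0.644, 0.0]
contact_force: [-0.1, 0.1, -1.7]
width: 0.0091
```

```bash
python3 - <<'E'
from h import *
goto([.444,-.136,.25],80.2)
E
```

```text
clock 9.47 p [ 0.4465 -0.1377  0.0441] x [ 0.17   0.985 -0.004] z [ 0.005 -0.005 -1.   ] F [-0.14  0.1  -1.74] w 0.0091
shift [ 0.0004 -0.0015 -0.2059] turn [ 0.34  0.25 -0.  ]
```

{"api": "send_rows", "payload": {
  "plan": [
    {"linear": [0, 0, -0.02], "delta_rot": [0, 0, 0], "fingers": 0},
    {"linear": [0, 0, -0.035], "delta_rot": [0, 0, 0], "fingers": 0},
    {"linear": [0, 0, -0.035], "delta_rot": [0, 0, 0], "fingers": 0},
    {"linear": [0, 0, -0.035], "delta_rot": [0, 0, 0], "fingers": 0},
    {"linear": [0, 0, -0.035], "delta_rot": [0, 0, 0], "fingers": 0},
    {"linear": [0, 0, -0.035], "delta_rot": [0, 0, 0], "fingers": 0},
    {"linear": [0, 0, 0], "delta_rot": [0, 0, 0], "fingers": 0},
    {"linear": [0, 0, 0], "delta_rot": [0, 0, -5.4], "fingers": 0},
    {"linear": [0, 0, 0], "delta_rot": [0, 0, -5.4], "fingers": 0},
    {"linear": [0, 0, 0], "delta_rot": [0, 0, -5.4], "fingers": 0},
    {"linear": [0, 0, 0], "delta_rot": [0, 0, -5.4], "fingers": 0}
  ]
}}

```text
clock: 10.38
position: [0.4427, -0.1354, 0.2455]
ee_rot: [-0.0, 0.625, 0.781, -0.001]
contact_force: [-0.1, 0.5, -1.7]
width: 0.0092
```

```bash
python3 - <<'E'
from h import *
P=pan(30,.075,0,.006+.044+.06); print(P); P[2]=max(P[2],.24)
goto(P,101.7); goto(P,101.7,30)
E
```

```text
[0.45677337 0.15055822 0.16876279]
clock 10.38 p [ 0.4427 -0.1354  0.2455] x [-0.22   0.976 -0.001] z [-0.002 -0.002 -1.   ] F [-0.11  0.52 -1.7 ] w 0.0092
shift [0.2758 0.0766 0.005 ] turn [-0.13  0.08  0.99]
clock 10.38 p [ 0.4427 -0.1354  0.2455] x [-0.22   0.976 -0.001] z [-0.002 -0.002 -1.   ] F [-0.11  0.52 -1.7 ] w 0.0092
shift [0.2758 0.0766 0.005 ] turn [-30.13  -0.18   0.99]
```

{"api": "send_rows", "payload": {
  "plan": [
    {"linear": [0.0345, 0.0096, -0.001], "delta_rot": [0, 0, 1], "fingers": 0},
    {"linear": [0.0345, 0.0096, -0.001], "delta_rot": [0, 0, 0], "fingers": 0},
    {"linear": [0.0345, 0.0096, -0.001], "delta_rot": [0, 0, 0], "fingers": 0},
    {"linear": [0.0345, 0.0096, -0.001], "delta_rot": [0, 0, 0], "fingers": 0},
    {"linear": [0.0345, 0.0096, -0.001], "delta_rot": [0, 0, 0], "fingers": 0},
    {"linear": [0.0345, 0.0096, -0.001], "delta_rot": [0, 0, 0], "fingers": 0},
    {"linear": [0.0345, 0.0096, -0.001], "delta_rot": [0, 0, 0], "fingers": 0},
    {"linear": [0.0345, 0.0096, -0.001], "delta_rot": [0, 0, 0], "fingers": 0}
  ]
}}

```text
clock: 11.05
position: [0.4589, 0.1539, 0.2444]
ee_rot: [-0.003, 0.636, 0.772, -0.006]
contact_force: [1.1, -0.8, -0.7]
width: 0.009
```

{"api": "send_rows", "payload": {
  "plan": [
    {"linear": [0, 0, 0], "delta_rot": [-6, 0, 0], "fingers": 0},
    {"linear": [0, 0, 0], "delta_rot": [-6, 0, 0], "fingers": 0},
    {"linear": [0, 0, 0], "delta_rot": [-6, 0, 0], "fingers": 0},
    {"linear": [0, 0, 0], "delta_rot": [-6, 0, 0], "fingers": 0},
    {"linear": [0, 0, 0], "delta_rot": [-6, 0, 0], "fingers": 0},
    {"linear": [0, 0, 0], "delta_rot": [0, 0, 0], "fingers": 0}
  ]
}}

```text
clock: 11.55
position: [0.4548, 0.1639, 0.2331]
ee_rot: [0.16, 0.61, 0.75, 0.198]
contact_force: [-2.8, -1.0, -3.7]
width: 0.009
```

```bash
python3 - <<'E'
from h import *
P=pan(30,.075,0,.006+.044+.06); goto(P,101.7,30)
c=cam("wrist"); im=manip.get_image("wrist"); save(im,"w5.png"); save(manip.get_image("scene")[100:250,180:340].repeat(4,0).repeat(4,1),"s5.png")
C=[(.02,-.055),(.02,.055),(.13,.055),(.13,-.055)]
for th in (27,30,33): print(th,proj("wrist",[pan(th,x,y,.006) for x,y in C],c).round(1).tolist())
p,Rt,s=tool(); print("plate top corners as held",proj("wrist",[p+Rt@np.array([sy*.032,sx*.045,.034]) for sx,sy in((-1,-1),(-1,1),(1,1),(1,-1))],c).round(1).tolist())
E
```

```text
clock 11.55 p [0.4548 0.1639 0.2331] x [-0.205  0.979  0.002] z [ 0.481  0.102 -0.871] F [-2.77 -0.97 -3.72] w 0.009
shift [-0.0136 -0.0323  0.0556] turn [-0.55 -0.14  0.05]
27 [[185.3, 97.8], [297.9, 97.9], [293.0, 203.4], [193.4, 203.4]]
30 [[185.0, 97.4], [298.1, 97.5], [293.9, 205.2], [192.0, 205.2]]
33 [[184.7, 96.9], [298.3, 97.0], [294.8, 206.7], [190.5, 206.7]]
plate top corners as held [[198.7, 172.2], [311.2, 172.2], [303.7, 306.9], [206.4, 306.9]]
```

View pics/w5.png

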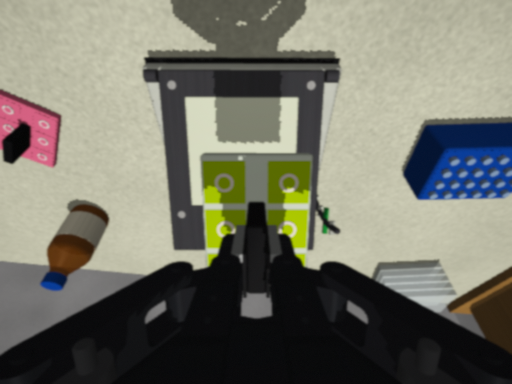

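View pics/s5.png

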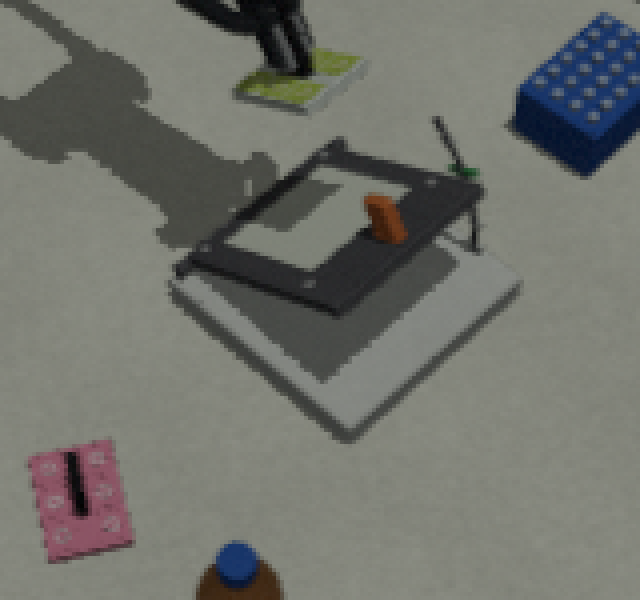

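Wrist view: window corners still at (186,97), (298,97) for 30°, but the plate's near edge is at v≈155 with corners at (202,155) and (312,155). I predicted v≈172, so the plate may be shifted or pitched in the grip. I'll check that closer before pressing. The scene crop shows the panel raised and the plate held.

```bash
python3 - <<'E'
from h import *
im=cv2.imread("pics/w5.png")
save(cv2.resize(im[145:275,190:325],None,fx=4.4,fy=4.4,interpolation=cv2.INTER_CUBIC)[:,:,::-1],"w5c.png")
K,Rm,t=cam("wrist"); print(K)
p,Rt,s=tool()
im4=cv2.imread("pics/w4.png"); 
def P(y,z,tilt,pts):
    c,s_=np.cos(tilt),np.sin(tilt); o=[]
    for (a,b,h) in pts: # a along tool y, b along tool x, h above underside
        yy=a; zz=-(h-.029) # rel pivot, tool z, pivot ~ grasp height
        o.append(p+Rt@np.array([b,y+c*yy-s_*zz,z+.006+s_*yy+c*zz+.0]))
    return proj("wrist",o).round(1).tolist()
pts=[(-.045,-.032,.01),(-.045,.032,.01),(-.045,-.032,0),(-.045,.032,0),(-.018,0,.01),(-.018,0,.048),(.018,0,.048)]
for y,z,tl in((0,.009,0),(-.008,.009,0),(-.008,.009,-.1),(-.01,.009,.1),(0,.009,-.2),(0,.009,.2)): print(y,z,tl,P(y,z,tl,pts))
E
```

```text
[[269.29075132   0.         255.99082475]
 [  0.         269.29075132 192.47819799]
 [  0.           0.           1.        ]]
0 0.009 0 [[198.8, 159.6], [312.4, 159.5], [202.2, 157.0], [309.1, 157.0], [255.6, 205.1], [255.5, 231.5], [255.6, 299.2]]
-0.008 0.009 0 [[198.0, 145.2], [313.2, 145.2], [201.5, 143.5], [309.8, 143.5], [255.6, 192.0], [255.5, 214.9], [255.6, 285.0]]
-0.008 0.009 -0.1 [[199.8, 148.2], [311.5, 148.2], [203.2, 148.0], [308.1, 148.0], [255.6, 194.5], [255.5, 209.7], [255.6, 283.6]]
-0.01 0.009 0.1 [[195.8, 139.2], [315.4, 139.1], [199.5, 136.0], [311.8, 136.0], [255.6, 186.5], [255.5, 216.2], [255.6, 282.4]]
0 0.009 -0.2 [[202.2, 165.2], [309.1, 165.1], [205.3, 165.6], [306.0, 165.6], [255.7, 209.9], [255.5, 221.2], [255.6, 296.2]]
0 0.009 0.2 [[194.9, 156.8], [316.3, 156.8], [198.5, 150.8], [312.7, 150.8], [255.6, 201.6], [255.5, 242.9], [255.6, 299.9]]
```

View pics/w5c.png

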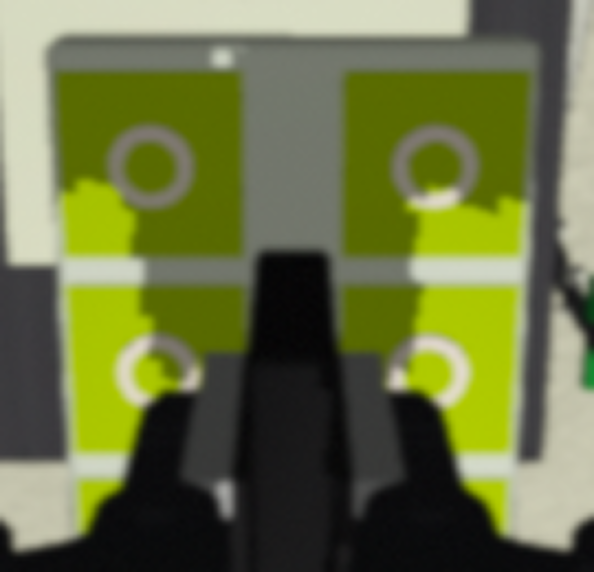

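That prediction used a stale pose, because the arm drifted during the picture calls. With the matching pose the fin base is expected at v=205 and seen at ≈202, so the plate sits about 2 mm towards the hinge in the grip, with tilt ≈ 0. Approaching the window with that offset.

```bash
python3 - <<'E'
from h import *
goto(pan(29.3,.077,0,.006+.044+.03),101.7,29.3)
E
```

```text
clock 11.65 p [0.4605 0.1647 0.2372] x [-0.204  0.979  0.002] z [ 0.485  0.103 -0.868] F [ 0.92  0.42 -1.87] w 0.0091
shift [-0.0133 -0.0365  0.0871] turn [ 0.44 -0.11  0.02]
```

{"api": "send_rows", "payload": {
  "plan": [
    {"linear": [-0.0066, -0.018, 0], "delta_rot": [0.4, 0, 0], "fingers": 0},
    {"linear": [-0.0066, -0.018, 0], "delta_rot": [0, 0, 0], "fingers": 0},
    {"linear": [0, 0, 0.02], "delta_rot": [0, 0, 0], "fingers": 0},
    {"linear": [0, 0, 0.02], "delta_rot": [0, 0, 0], "fingers": 0},
    {"linear": [0, 0, 0.02], "delta_rot": [0, 0, 0], "fingers": 0},
    {"linear": [0, 0, 0], "delta_rot": [0, 0, 0], "fingers": 0}
  ]
}}

```text
clock: 12.15
position: [0.4771, 0.1525, 0.1742]
ee_rot: [0.162, 0.61, 0.749, 0.2]
contact_force: [-0.7, -0.1, -1.9]
width: 0.009
```

```bash
python3 - <<'E'
from h import *
goto(pan(29.3,.077,0,.006+.044+.01),101.7,29.3)
E
```

```text
clock 12.15 p [0.4771 0.1525 0.1742] x [-0.203  0.979  0.001] z [ 0.486  0.102 -0.868] F [-0.67 -0.13 -1.9 ] w 0.009
shift [ 0.0022 -0.0174  0.0456] turn [ 0.49 -0.06 -0.03]
```

{"api": "send_rows", "payload": {
  "plan": [
    {"linear": [0.002, -0.016, 0], "delta_rot": [0.5, 0, 0], "fingers": 0},
    {"linear": [0, 0, 0.015], "delta_rot": [0, 0, 0], "fingers": 0},
    {"linear": [0, 0, 0.015], "delta_rot": [0, 0, 0], "fingers": 0},
    {"linear": [0, 0, 0], "delta_rot": [0, 0, 0], "fingers": 0},
    {"linear": [0, 0, 0], "delta_rot": [0, 0, 0], "fingers": 0}
  ]
}}

```text
clock: 12.57
position: [0.489, 0.1558, 0.1442]
ee_rot: [0.16, 0.611, 0.75, 0.197]
contact_force: [0.3, 0.3, -0.7]
width: 0.0091
```

```bash
python3 - <<'E'
from h import *
goto(pan(29.3,.077,0,.006+.044),101.7,29.3)
c=cam("wrist"); p,Rt,s=tool(); im=manip.get_image("wrist"); save(im,"w6.png")
C=[(.02,-.055),(.02,.055),(.13,.055),(.13,-.055)]
for th in (27,29.3,32): print(th,proj("wrist",[pan(th,x,y,.006) for x,y in C],c).round(1).tolist())
print("plate near edge (bottom,top)",proj("wrist",[p+Rt@np.array([b,-.047,z]) for z in(.044,.034) for b in(-.032,.032)],c).round(1).tolist())
E
```

```text
clock 12.57 p [0.489  0.1558 0.1442] x [-0.202  0.979  0.001] z [ 0.48   0.1   -0.871] F [ 0.28  0.3  -0.66] w 0.0091
shift [ 0.0014 -0.0132  0.0235] turn [ 0.09 -0.04 -0.1 ]
27 [[174.4, 114.0], [340.9, 113.7], [327.5, 259.2], [187.8, 259.5]]
29.3 [[174.0, 113.6], [341.3, 113.3], [329.3, 262.5], [186.1, 262.8]]
32 [[173.5, 113.1], [341.8, 112.8], [331.5, 266.3], [184.1, 266.6]]
plate near edge (bottom,top) [[202.1, 153.6], [309.3, 153.5], [198.6, 155.9], [312.7, 155.9]]
```

View pics/w6.png

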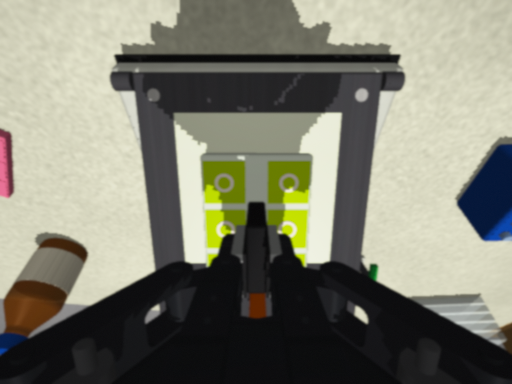

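Near window edge is at (175,113)–(341,113), as predicted. The plate edge is at (202,155)–(312,155) and square to it; the plate is about 13 mm too far up the slope and 23 mm off the face.

{"api": "send_rows", "payload": {
  "plan": [
    {"linear": [0.001, -0.01, 0], "delta_rot": [0, 0, 0], "fingers": 0},
    {"linear": [0, -0.002, 0.005], "delta_rot": [0, 0, 0], "fingers": 0},
    {"linear": [0, 0, 0.005], "delta_rot": [0, 0, 0], "fingers": 0},
    {"linear": [0, 0, 0], "delta_rot": [0, 0, 0], "fingers": 0},
    {"linear": [0, 0, 0], "delta_rot": [0, 0, 0], "fingers": 0}
  ]
}}

```text
clock: 13.03
position: [0.4843, 0.1558, 0.1322]
ee_rot: [0.161, 0.611, 0.749, 0.199]
contact_force: [0.4, -0.2, -2.0]
width: 0.009
```

```bash
python3 - <<'E'
from h import *
goto(pan(29.3,.077,0,.006+.044),101.7,29.3)
E
```

```text
clock 13.03 p [0.4843 0.1558 0.1322] x [-0.202  0.979  0.001] z [ 0.485  0.101 -0.869] F [ 0.4  -0.23 -1.98] w 0.009
shift [ 0.0004 -0.0033  0.0153] turn [ 0.4  -0.03 -0.09]
```

{"api": "send_rows", "payload": {
  "plan": [
    {"linear": [0, -0.003, 0.003], "delta_rot": [0.3, 0, 0], "fingers": 0},
    {"linear": [0, 0, 0.004], "delta_rot": [0, 0, 0], "fingers": 0},
    {"linear": [0, 0, 0.003], "delta_rot": [0, 0, 0], "fingers": 0},
    {"linear": [0, 0, 0], "delta_rot": [0, 0, 0], "fingers": 0},
    {"linear": [0, 0, 0], "delta_rot": [0, 0, 0], "fingers": 0}
  ]
}}

```text
clock: 13.45
position: [0.4869, 0.1564, 0.1213]
ee_rot: [0.16, 0.611, 0.75, 0.197]
contact_force: [0.3, 0.3, -1.9]
width: 0.0091
```

```bash
cat >>h.py <<'E'
def stat():
    goto(pan(29.3,.077,0,.006+.044),101.7,29.3); p,Rt,s=tool(); print("F tool",(Rt.T@np.array(s["contact_force"])).round(2),"M tool",(Rt.T@np.array(s["moment"])).round(3))
E
python3 - <<'E'
from h import *
stat()
E
```

```text
clock 13.45 p [0.4869 0.1564 0.1213] x [-0.202  0.979  0.001] z [ 0.481  0.1   -0.871] F [ 0.34  0.25 -1.9 ] w 0.0091
shift [ 0.0003 -0.0002  0.0045] turn [ 0.1  -0.04 -0.08]
F tool [ 0.18 -0.6   1.84] M tool [ 0.349  0.008 -0.035]
```

{"api": "send_rows", "payload": {
  "plan": [
    {"linear": [0, 0, 0.002], "delta_rot": [0, 0, 0], "fingers": 0},
    {"linear": [0, 0, 0.001], "delta_rot": [0, 0, 0], "fingers": 0},
    {"linear": [0, 0, 0.001], "delta_rot": [0, 0, 0], "fingers": 0},
    {"linear": [0, 0, 0], "delta_rot": [0, 0, 0], "fingers": 0}
  ]
}}

```text
clock: 13.78
position: [0.489, 0.1569, 0.1178]
ee_rot: [0.16, 0.611, 0.75, 0.197]
contact_force: [-2.4, -0.5, 1.1]
width: 0.0088
```

```bash
python3 - <<'E'
from h import *
stat()
E
```

```text
clock 13.78 p [0.489  0.1569 0.1178] x [-0.202  0.979  0.001] z [ 0.481  0.1   -0.871] F [-2.36 -0.49  1.07] w 0.0088
shift [ 0.0003 -0.0003  0.0004] turn [ 0.12 -0.04 -0.08]
F tool [-0.   -1.57 -2.11] M tool [ 0.34  -0.145  0.   ]
```

{"api": "send_rows", "payload": {
  "plan": [
    {"linear": [0, 0, 0.001], "delta_rot": [0, 0, 0], "fingers": 0},
    {"linear": [0, 0, 0.001], "delta_rot": [0, 0, 0], "fingers": 0},
    {"linear": [0, 0, 0.001], "delta_rot": [0, 0, 0], "fingers": 0}
  ]
}}

```text
clock: 14.03
position: [0.4892, 0.157, 0.1174]
ee_rot: [0.161, 0.611, 0.75, 0.198]
contact_force: [-9.6, -3.7, 12.9]
width: 0.0088
```

```bash
python3 - <<'E'
from h import *
stat()
E
```

```text
clock 14.03 p [0.4892 0.157  0.1174] x [-0.202  0.979  0.001] z [ 0.483  0.101 -0.87 ] F [-9.56 -3.66 12.87] w 0.0088
shift [ 0.0003 -0.0004 -0.0001] turn [ 0.27 -0.03 -0.04]
F tool [ -1.64  -2.44 -16.18] M tool [ 0.675 -0.362  0.057]
```

{"api": "send_rows", "payload": {
  "plan": [
    {"linear": [0, 0, 0.0003], "delta_rot": [0.4, 0, 0], "fingers": 0},
    {"linear": [0, 0, 0.0004], "delta_rot": [0, 0, 0], "fingers": 0},
    {"linear": [0, 0, 0.0004], "delta_rot": [0, 0, 0], "fingers": 0},
    {"linear": [0, 0, 0.0004], "delta_rot": [0, 0, 0], "fingers": 0}
  ]
}}

```text
clock: 14.37
position: [0.4896, 0.1571, 0.1176]
ee_rot: [0.16, 0.611, 0.75, 0.196]
contact_force: [-7.7, -3.0, 9.7]
width: 0.0089
```

```bash
python3 - <<'E'
from h import *
stat()
im=manip.get_image("wrist"); stat(); p,Rt,s=tool()
save(im,"w7.png")
c=cam("wrist")
C=[(.02,-.055),(.02,.055),(.13,.055),(.13,-.055)]
for th in (27,29.3,32): print(th,proj("wrist",[pan(th,x,y,.006) for x,y in C],c).round(1).tolist())
print("plate near edge (bottom,top)",proj("wrist",[p+Rt@np.array([b,-.047,z]) for z in(.044,.034) for b in(-.032,.032)],c).round(1).tolist())
E
```

```text
clock 14.37 p [0.4896 0.1571 0.1176] x [-0.203  0.979  0.001] z [ 0.479  0.1   -0.872] F [-7.7  -3.03  9.7 ] w 0.0089
shift [ 0.0003 -0.0008 -0.0001] turn [ 0.01 -0.03 -0.02]
F tool [ -1.4   -2.36 -12.45] M tool [ 0.376 -0.419 -0.012]
clock 14.42 p [0.4896 0.1571 0.1176] x [-0.203  0.979  0.001] z [ 0.479  0.1   -0.872] F [-5.6  -1.82  6.67] w 0.0086
shift [ 0.0003 -0.0009 -0.0001] turn [ 0.01 -0.03 -0.02]
F tool [-0.64 -1.84 -8.68] M tool [ 0.345 -0.249 -0.021]
27 [[162.6, 135.5], [349.4, 135.3], [333.0, 291.7], [179.2, 291.8]]
29.3 [[162.1, 135.2], [349.9, 135.0], [335.1, 296.2], [177.1, 296.3]]
32 [[161.5, 134.7], [350.5, 134.6], [337.7, 301.5], [174.5, 301.6]]
plate near edge (bottom,top) [[202.0, 153.7], [309.2, 153.6], [198.6, 156.0], [312.6, 156.0]]
```

View pics/w7.png

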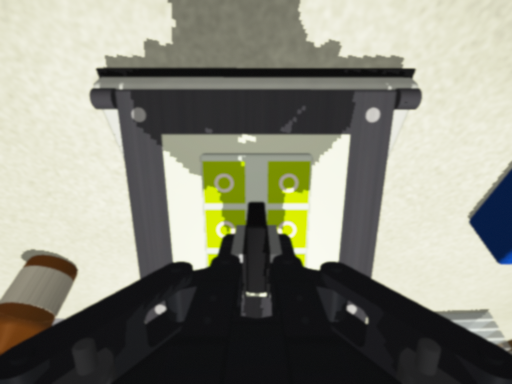

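Plate edge is at (202,154)–(310,154) and the window edge at (163,135)–(349,135): about 10 mm margin, centred across, square. The tilting moment is back at its free-air value, so it is flush. Checking that the force holds steady.

```bash
python3 - <<'E'
from h import *
for i in range(8):
    manip.get_image("wrist"); p,Rt,s=tool(); print(round(s["clock"],2),(Rt.T@np.array(s["contact_force"])).round(2),p.round(4))
im=manip.get_image("top")
for n in ["blue_plate","bottle","tip_box"]: print(n,[(round(d["p"],2),d["extent"]) for d in manip.find_in(n,"top")[:2]])
stat()
E
```

```text
14.47 [-0.7  -1.74 -9.08] [0.4896 0.1571 0.1176]
14.52 [-0.14 -2.25 -9.3 ] [0.4896 0.1571 0.1176]
14.57 [ 0.31 -1.74 -9.56] [0.4896 0.1571 0.1176]
14.62 [-1.17 -2.46 -9.76] [0.4896 0.1571 0.1176]
14.67 [ 0.42 -2.25 -8.49] [0.4896 0.1571 0.1176]
14.72 [-0.35 -1.98 -9.23] [0.4896 0.1571 0.1177]
14.77 [-0.78 -2.41 -9.64] [0.4896 0.1571 0.1176]
14.82 [-1.02 -1.75 -9.08] [0.4896 0.1571 0.1176]
blue_plate [(0.93, [372.3, 173.1, 393.5, 199.0])]
bottle [(0.87, [304.7, 124.3, 323.1, 149.6]), (0.73, [369.8, 175.1, 392.7, 198.4])]
tip_box [(0.92, [130.6, 197.8, 177.6, 233.0])]
clock 15.02 p [0.4896 0.1571 0.1176] x [-0.203  0.979  0.001] z [ 0.479  0.1   -0.872] F [-5.66 -1.08  6.99] w 0.0092
shift [ 0.0003 -0.0008 -0.0001] turn [ 0.01 -0.03 -0.03]
F tool [ 0.1  -1.6  -8.91] M tool [ 0.291 -0.196  0.011]
```

The push is steady at about 9–10 N, the pose is still, and the bystanders have not moved. Handing in.

```bash
python3 -c "
from rig import manip
print(manip.sign_off())"
```

```text
the job is handed in; nothing more can be done
None
```

I raised the panel by its tab to about 29–30° and let go of it there. Then I gripped the yellow-green plate by its fin, tilted it to the panel's slope and pressed it on the window. I handed the job in at 15 s, still holding it; sign-off gave no verdict.

- **Panel angle:** about 29.1° from the arm's position at release. The wrist picture after letting go fitted about 30°, though it only separates angles to a degree or so.
- **Push:** steady for the last half second, about 9 N at the wrist, with the arm not moving. An early step read about 16 N at the wrist, under the roughly 20 N that makes the panel sink, and I backed it off.
- **Fit:** tool tilt 29.3° against the panel's 29–30°. The tilting moment is back at its value before contact, so the plate looks flush. Plate edges are square to the window and centred to about 1–2 mm.
- **Bystanders:** the blue-welled plate, bottle and tip box show in the top view where they started, within a few pixels (about 3 mm each).

Three things went wrong and were put right:
- The first moves were refused because of missing keys.
- The first grip on the tab was about 6 mm too high, so I redid it.
- One check suggested the plate had slipped in the grip, but that came from an out-of-date arm pose. The real offset was about 2 mm, and I allowed for it.

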